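# Key and close the food chopper lid

## Robot

A 7-joint arm with a two-finger parallel gripper is mounted at the origin on a cart in front of the work surface, level with it; the furniture and walls round the work are solid. World frame = base frame: x ahead of the robot, y to its left, z up, the work surface at z = 0. Lengths are in m, angles in rad, forces in N, time in s.
With the tool pointing down it reaches from about 0.4 to 0.85 m from the base axis. Payload 4.5 kg.
Tool frame: the origin (TCP) lies at the very end of the fingers, on their centre line; the grasp point (between the pads) lies 19 mm behind it (r.grip_point_offset is the distance from the TCP to the grasp point, in m); z points along the fingers, y is the line along which they close (so a half turn about z gives the same grasp; the last joint's range is limited). The gripper opens to 88 mm and grips with 3 to 60 N. Pads are 18 mm wide; open, the fingers measure 123 mm over their backs; the gripper's body (75 mm by 187 mm) begins 45 mm behind the grasp point.
Start: joints at [-1.155, 0.689, -0.195, 1.565, 0.157, 0.902, -0.215], TCP at [0.233, 0.58, 0.239] pointing down, gripper open.
Joint ranges: [-3.01, 3.01], [-0.46, 2.08], [-1.47, 1.51], [0.13, 2.56], [-1, 4.14], [0.04, 2.09], [-2.66, 2.66]. Speed limits (rad/s): [2.57, 2.57, 3.14, 3.14, 3.14, 3.14, 3.14].

## Interface

Orientations are given as a unit quaternion [x, y, z, w].
In Python, from plant import r gives the robot as it stands.
- The arm moves only by the tool carry_out, never from a script. Its argument "rows" is a list of rows, each a list of 3 entries, a list of its own where there are three numbers: the shift along the tool's x, y, z in cm, then the turn, a rotation vector about the tool's x, y, z in degrees, then the closure, from 0 (fully open) to 1 (shut). A call has 1 to 12 rows; each row is the pose to reach, as a shift and turn from the pose commanded when the call began, along the tool's axes at that moment; what a row does not reach only later rows make up. A row lasts 1/10 s, in which the tool goes at most 50 mm and 8.59 degrees, less where a joint would pass 70% of its speed; a pose out of reach is approached as far as the arm can. A call with a gripper value outside its range is refused whole. The fingers move at their own pace and stop on an object; "newtons" is the grip in N (left out, the last holds). Time passes only in rows, so rows that repeat a pose let the fingers close. It gives the time, the measured TCP pose, the force, the opening and the grip force at its end, in the units of the state.
- r.get_state(): the state, without advancing time (a new reading comes with each control period).
- r.snapshot(name): name is "scene" or "top"; returns a dict with "image" (420x560x3 uint8, red, green, blue), "fx", "fy", "cx", "cy" (pixels), "dist_coeffs" ([k1, k2, p1, p2, k3] as OpenCV has them; the pictures are not rectified), "pose" (4x4, takes a point from camera to world coordinates). Camera axes: x right, y up, looking along -z (the intrinsics and any distortion apply to the point x, -y, -z); pixel columns grow to the right and rows downward; lengths in m; the calibration is good to about 2 mm. A picture is of the moment at which its call begins. There is no depth.
- r.finish_job(): hands the job in; it is judged then, once.
The state is a dict: "clock": time; "q": joint angles; "qd": joint speeds; "joint_torque": joint torques, N m; "tool_pos": TCP position; "eef_rot": TCP orientation; "contact_force": force on the tool from outside, world axes, zero at the start; "moment": the same for the moment, N m; "opening": opening from 0.0 (shut) to 1.0 (fully open); "finger_force": force on a finger pad.
Only numpy, scipy, OpenCV 4.12 (cv2) and the standard library are available. Lean on these libraries where they do the work, as an engineer would, in place of code of your own. Each camera call takes 0.05 s, during which the arm holds its last target. There are 200 camera calls.

## Task

Close the food chopper: push the lid round with a fingertip in the raised collar on its top until the notch in its edge is over the pin on the bowl's rim, then press the lid down until it is fully home. Do not lift the lid, and leave the other things where they stand.

Things in the scene. Friction and masses are not known exactly. Their poses are not given: they have to be found in the camera images.
- chopper: food chopper fixed on the worktop: black foot 184 mm across, steel bowl 154 mm across, rim 50 mm high. Origin: centre of its underside; z up, the lid's axis; pin on its -x side, bar handle on its +x side (reaching 120 mm out, 47 mm high). Wall cabinets hang beyond x = 0.57 from z = 0.46 up, their handles out to x = 0.54 from z = 0.52 up: stay low, or lean the wrist towards the robot.
- pin_top (a point): middle of the top of the steel key pin on the bowl's rim, 57.5 mm above the worktop and 78 mm from the bowl's axis. The pin is a block 12 mm wide (tangentially), from 73 to 99 mm from the axis, so its outer 13 mm stick out beyond the lid's edge (86 mm radius) and are visible from above.
- notch (a point): middle of the notch in the lid's edge, at the lid's top face, 78 mm from the lid's axis. The notch is open outwards, about 28 mm wide at its mouth and 21 mm at its inner end, and runs in to 67 mm from the axis. It clears the pin when it is within about 4 mm (0.05 rad) of being centred on it.
- lid_centre (a point): centre of the lid's flat top face. The lid is a white plastic disc 172 mm across, its edge 6 mm thick, on a black seal 143 mm across. Loosely placed, its top face is 65 mm above the worktop; fully home 56 mm. Its axes: x points to the notch, z up.
- collar_floor (a point): centre of the floor of the raised round collar on the lid (the floor is the lid's top face), 34 mm from the lid's axis, straight across from the notch. The collar is open at the top, 56 mm inside diameter, 72 mm outside, 18 mm high. A fingertip put in it pushes the lid round, and its floor can be pressed.
- lid (a joint): rotation of the lid, rad, counterclockwise positive seen from above; 0 = notch straight across from the pin; +3.14 and -3.14 both = notch on the pin. Either direction may be used (stops at +-6.3). It turns stiffly (about 0.06 N m, some 2 N pushed at the collar) and stays where it is left.
- lid_press (a joint): how far the lid is pressed down, m: 0 = loosely placed (start), 0.009 = fully home against a stop; negative = lifted. The seal grips it: pressing takes about 7 N, and it stays where it is left. With the notch away from the pin the lid stops on the pin at about 0.0015.
- espresso_cup: bystander: white espresso cup, 58 mm across, 56 mm high, loose; origin at the centre of its underside. The three bystanders may be in each other's places.
- salt: bystander: glass salt shaker with steel cap, 44 mm across, 90 mm high, loose; origin at the centre of its underside.
- tuna_tin: bystander: low food tin, 75 mm across, 58 mm high, loose; origin at the centre of its underside.

How it is judged:
At the end, for the whole second after the job is handed in: The lid is pressed down at least 7 of its 9 mm with its notch on the pin (centres within 8 mm), and cup, shaker and tin are within 30 mm of where they stood (value of joint lid_press above 0.007 m and horizontal distance between notch and pin_top below 0.008 m and distance of each of espresso_cup, salt, tuna_tin from where it was at the start of the episode below 0.03 m); the robot touches nothing.
It fails at once if the lid is lifted more than 4 mm (value of joint lid_press below -0.004 m).
It fails at once if a bystander is moved more than 30 mm (distance of any of espresso_cup, salt, tuna_tin from where it was at the start of the episode above 0.03 m).
It also fails if it takes over 48 s, if anything falls off the work surface, if the arm or the gripper's body presses on something with over 40 N, if the wrist force passes 120 N, or if a joint passes its speed limit or range.

## Working session

There is one attempt and no reset: what is moved stays moved. The work goes in short steps, Python scripts to look and compute and a tool call to move; the robot and the scene stay as the last step left them, time stands still between calls to the robot, and variables do not carry over. Pictures are saved under pics/ and viewed, at most 10 in all, crops included, and the job is handed in when it is done.

Besides the shell and the picture viewer there is one more tool, called after "Emit:" as a command line: name --argument value ..., lists and objects as JSON in quotes. carry_out: Moves the arm, as the interface text tells. Its arguments: {"type":"object","properties":{"rows":{"type":"array"},"newtons":{"type":"number"}},"required":["rows"]}

```bash
mkdir -p pics
cat > h.py <<'E'
import numpy as np, cv2, json
from plant import r
def save(cam,fn):
    s=r.snapshot(cam); cv2.imwrite('pics/'+fn+'.png',s['image'][:,:,::-1])
    json.dump({k:np.asarray(v).tolist() for k,v in s.items() if k!='image'},open('pics/'+cam+'.json','w')); return s
def pix2w(cam,uv,z):
    s=json.load(open('pics/'+cam+'.json')); P=np.array(s['pose'])
    K=np.array([[s['fx'],0,s['cx']],[0,s['fy'],s['cy']],[0,0,1.]])
    n=cv2.undistortPoints(np.array(uv,float).reshape(-1,1,2),K,np.array(s['dist_coeffs']))[:,0]
    d=np.c_[n[:,0],-n[:,1],-np.ones(len(n))]@P[:3,:3].T; o=P[:3,3]
    return o+d*((z-o[2])/d[:,2])[:,None]
E
python3 - <<'E'
from h import *
for c in('scene','top'):
    s=save(c,c+'0'); print(c,np.round(s['pose'],3).tolist(),s['fx'])
st=r.get_state(); print({k:np.round(v,3).tolist() for k,v in st.items()})
E
```

```text
scene [[0.577, 0.513, -0.636, -0.212], [-0.817, 0.345, -0.462, -0.415], [-0.017, 0.786, 0.618, 0.697], [0.0, 0.0, 0.0, 1.0]] 400.24740239745813
top [[-0.05, 0.978, -0.203, 0.185], [-0.999, -0.048, 0.012, 0.078], [0.002, 0.203, 0.979, 1.329], [0.0, 0.0, 0.0, 1.0]] 480.43621132055483
{'clock': 0.1, 'q': [-1.155, 0.69, -0.195, 1.566, 0.157, 0.902, -0.215], 'qd': [-0.0, -0.001, -0.0, -0.002, -0.0, 0.001, -0.0], 'joint_torque': [-0.002, -52.85, -1.271, -15.384, -0.053, 0.002, 0.0], 'tool_pos': [0.233, 0.58, 0.238], 'eef_rot': [0.19, 0.982, -0.001, -0.0], 'contact_force': [-0.656, -0.173, 1.087], 'moment': [0.003, 0.036, 0.014], 'finger_force': 0.0, 'opening': 1.0}
```

View pics/top0.png

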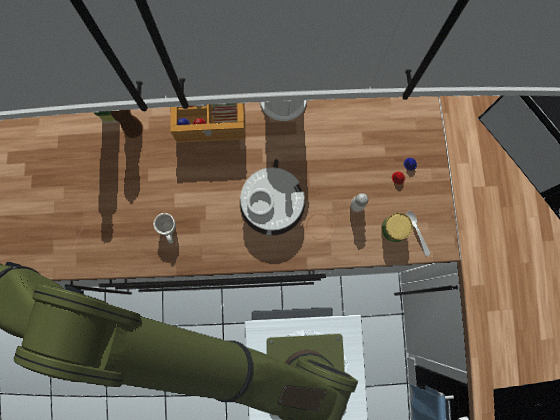

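View pics/scene0.png

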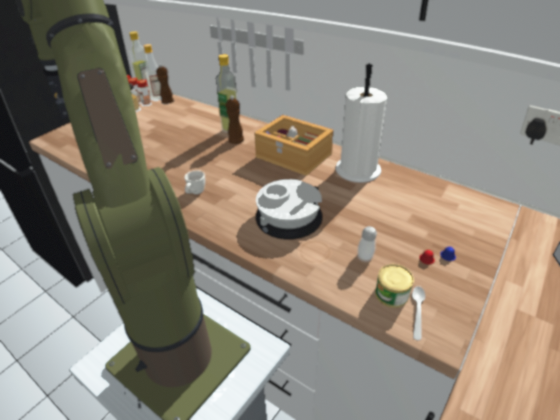

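The lid is near (272,200) in the top view, with the collar at about (260,204). The cup is at (165,225), the shaker at (360,203) and the tin at (397,227), all clear of the chopper. I'll enlarge the lid next.

Run:
```python
from h import *
a=cv2.imread('pics/top0.png')[150:250,225:325]; b=cv2.imread('pics/scene0.png')[170:250,240:340]
a=cv2.resize(a,(400,400),interpolation=cv2.INTER_CUBIC);b=cv2.resize(b,(400,320),interpolation=cv2.INTER_CUBIC)
b=cv2.copyMakeBorder(b,0,80,0,0,cv2.BORDER_CONSTANT)
cv2.imwrite('pics/crop0.png',np.hstack([a,b]))
print(pix2w('top',[[269,232],[273,200],[260,204],[299,187],[277,163]],0.06).round(3))
```

```text
[[ 0.38   0.078  0.06 ]
 [ 0.467  0.063  0.06 ]
 [ 0.457  0.099  0.06 ]
 [ 0.5   -0.009  0.06 ]
 [ 0.571  0.047  0.06 ]]
```

View pics/crop0.png

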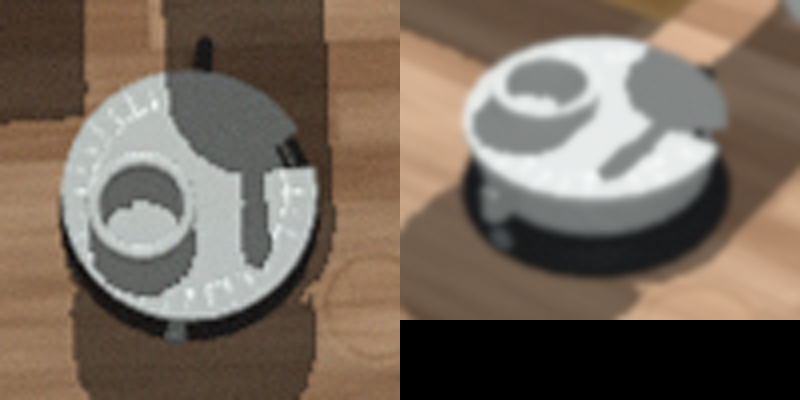

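The crop (4x, offset 225,150) shows:
- Lid centre near (189,196).
- Collar rim centre near (142,210).
- Notch near (290,152).
- Pin near (176,332).
- Handle near (205,45).

So the collar has to go from the left side round to the handle side.

Run:
```python
from h import *
def c(u,v): return [225+u/4-.4,150+v/4-.4]
L=pix2w('top',[c(189,196)],.065)[0]; C=pix2w('top',[c(142,210)],.083)[0]; N=pix2w('top',[c(290,152)],.063)[0]
P=pix2w('top',[c(176,330)],.0575)[0]; H=pix2w('top',[c(205,40)],.047)[0]
for n,p in zip('LCNPH',[L,C,N,P,H]): print(n,p.round(4),np.hypot(*(p-L)[:2]).round(4),np.degrees(np.arctan2(*(p-L)[1::-1])).round(1))
from scipy.spatial.transform import Rotation as R
print(R.from_quat(r.get_state()['eef_rot']).as_matrix().round(3).tolist())
```

```text
L [0.4697 0.0664 0.065 ] 0.0 0.0
C [0.4577 0.0981 0.083 ] 0.034 110.7
N [ 0.4974 -0.0036  0.063 ] 0.0753 -68.4
P [0.3801 0.0795 0.0575] 0.0905 171.7
H [0.5845 0.0496 0.047 ] 0.116 -8.3
[[-0.928, 0.373, -0.0], [0.373, 0.928, -0.001], [-0.0, -0.002, -1.0]]
```

```bash
cat >> h.py <<'E'
from scipy.spatial.transform import Rotation as R
def yawpose(psi,t):  # tool y at world angle psi(deg), tool z leaning so the wrist tilts t deg to the robot
    y=np.array([np.cos(np.radians(psi)),np.sin(np.radians(psi)),0]); z=np.array([0,0,-1.]); M=np.c_[np.cross(y,z),y,z]
    return R.from_rotvec([0,-np.radians(t),0])*R.from_matrix(M)
def go(p,rot=None,cur=None):
    s=r.get_state(); R0=R.from_quat(s['eef_rot']); 
    sh=R0.inv().apply(np.array(p)-s['tool_pos'])*100
    rv=(R0.inv()*rot).as_rotvec(degrees=True) if rot is not None else np.zeros(3)
    return sh.round(2).tolist(),rv.round(1).tolist()
E
python3 - <<'E'
from h import *
print(go([.458,.098,.15],yawpose(68,10)), yawpose(68,10).as_matrix().round(2).tolist())
print(pix2w('top',[[165,225]],0.03))
E
```

```text
([-38.85, -36.28, 8.86], [-3.8, -9.3, 0.1]) [[-0.91, 0.37, 0.17], [0.37, 0.93, 0.0], [-0.16, 0.07, -0.98]]
[[0.41767768 0.36448506 0.03      ]]
```

Emit:
carry_out --rows '[[[-10,-9.3,2],[-1,-2.5,0],1],[[-20,-18.6,4.5],[-2,-5,0],1],[[-30,-28,7],[-3,-7.5,0],1],[[-38.8,-36.3,8.9],[-3.8,-9.3,0],1],[[-38.8,-36.3,8.9],[-3.8,-9.3,0],1],[[-38.8,-36.3,8.9],[-3.8,-9.3,0],1],[[-38.8,-36.3,8.9],[-3.8,-9.3,0],1],[[-38.8,-36.3,8.9],[-3.8,-9.3,0],1],[[-38.8,-36.3,8.9],[-3.8,-9.3,0],1],[[-38.8,-36.3,8.9],[-3.8,-9.3,0],1],[[-38.8,-36.3,8.9],[-3.8,-9.3,0],1],[[-38.8,-36.3,8.9],[-3.8,-9.3,0],1]]' --newtons 10

```text
clock: 1.3
tool_pos: [0.459, 0.0915, 0.149]
eef_rot: [0.195, 0.977, 0.014, 0.086]
contact_force: [-0.1, 0.3, -0.6]
opening: 0.001
finger_force: 0.0
```

Run:
```python
from h import *
s=save('scene','scene1'); cv2.imwrite('pics/crop1.png',cv2.resize(cv2.imread('pics/scene1.png')[60:280,190:400],None,fx=2.7,fy=2.7)[:, :])
print(r.get_state()['tool_pos'],go([.457,.099,.072],yawpose(68,10)))
```

```text
[0.45827427 0.09532458 0.1492372 ] ([1.5, -0.21, 7.58], [-0.1, 0.0, -0.3])
```

View pics/crop1.png

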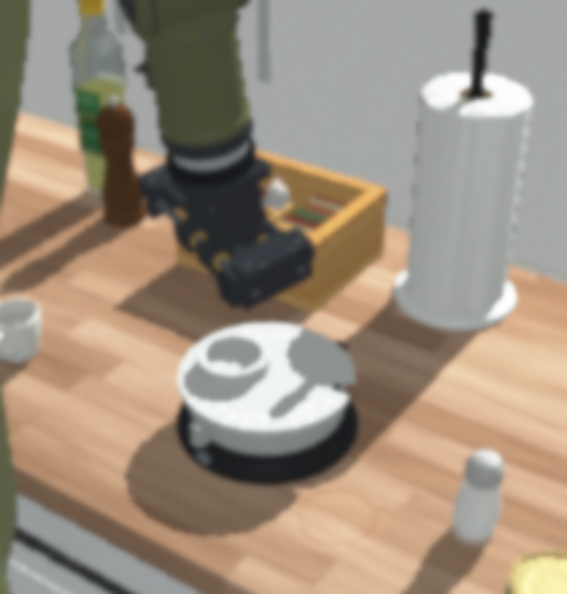

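The gripper hangs above the lid in this crop (2.7x, offset 190,60). I'll check where the TCP projects and look again once it has settled.

```bash
cat >> h.py <<'E'
def w2pix(cam,p):
    s=json.load(open('pics/'+cam+'.json')); P=np.array(s['pose']); c=(np.atleast_2d(p)-P[:3,3])@P[:3,:3]; c=c*[1,-1,-1]
    K=np.array([[s['fx'],0,s['cx']],[0,s['fy'],s['cy']],[0,0,1.]])
    return cv2.projectPoints(c,np.zeros(3),np.zeros(3),K,np.array(s['dist_coeffs']))[0][:,0]
E
python3 - <<'E'
from h import *
st=r.get_state(); z=R.from_quat(st['eef_rot']).apply([0,0,1])
p=np.array([st['tool_pos'],st['tool_pos']-.064*z,[.457,.099,.083]])
print((w2pix('scene',p)-[190,60])*2.7)
print(st['tool_pos'],go([.457,.099,.072],yawpose(68,10)))
E
```

```text
[[230.25039669 297.0849651 ]
 [220.6572923  243.04473339]
 [228.4395626  354.18981514]]
[0.45827427 0.09532458 0.1492372 ] ([1.5, -0.21, 7.58], [-0.1, 0.0, -0.3])
```

The projected TCP (230,297) matches the fingertip in the picture, and it sits over the collar. I'll go down into it.

Emit:
carry_out --rows '[[[0.2,-0.1,1.0],[0,0,0],1],[[0.5,-0.2,2.5],[0,0,0],1],[[0.8,-0.3,4.2],[0,0,0],1],[[1.0,-0.4,5.6],[0,0,0],1],[[1.2,-0.45,6.6],[0,0,0],1],[[1.3,-0.5,7.2],[0,0,0],1],[[1.38,-0.5,7.6],[0,0,0],1],[[1.38,-0.5,7.6],[0,0,0],1],[[1.38,-0.5,7.6],[0,0,0],1],[[1.38,-0.5,7.6],[0,0,0],1]]'

```text
clock: 2.35
tool_pos: [0.4564, 0.0996, 0.0729]
eef_rot: [0.189, 0.978, 0.017, 0.086]
contact_force: [0.7, -0.0, 0.3]
opening: 0.006
finger_force: 0.0
```

Emit:
carry_out --rows '[[[0,0,0],[0,0,0],0.9],[[0,0,0],[0,0,0],0.82],[[0,0,0],[0,0,0],0.82],[[0,0,0],[0,0,0],0.82],[[0,0,0],[0,0,0],0.82]]' --newtons 5

```text
clock: 2.85
tool_pos: [0.4569, 0.0996, 0.0726]
eef_rot: [0.189, 0.978, 0.018, 0.086]
contact_force: [0.2, 0.4, 2.3]
opening: 0.183
finger_force: 1.2
```

Run:
```python
from h import *
st=r.get_state(); R0=R.from_quat(st['eef_rot']); print(st['tool_pos'],st['opening'],st['contact_force'])
p0=st['tool_pos']
for a in np.linspace(111,-8.3,13):
    t=np.radians(a); print(round(a),(R0.inv().apply(np.array([.4697+.034*np.cos(t),.0664+.034*np.sin(t),.0728])-p0)*100).round(2).tolist())
```

```text
[0.4568858  0.09963814 0.07259376] 0.18332491487673463 [0.21288165 0.36614083 2.28162892]
111 [-0.12, -0.11, -0.01]
101 [-0.57, 0.24, 0.09]
91 [-1.09, 0.52, 0.19]
81 [-1.64, 0.7, 0.3]
71 [-2.21, 0.77, 0.4]
61 [-2.79, 0.75, 0.49]
51 [-3.36, 0.63, 0.58]
41 [-3.9, 0.41, 0.65]
31 [-4.4, 0.1, 0.71]
22 [-4.84, -0.3, 0.76]
12 [-5.2, -0.76, 0.78]
2 [-5.48, -1.28, 0.79]
-8 [-5.67, -1.84, 0.79]
```

Emit:
carry_out --rows '[[[-0.57,0.24,0.09],[0,0,0],0.82],[[-1.09,0.52,0.19],[0,0,0],0.82],[[-1.64,0.7,0.3],[0,0,0],0.82],[[-2.21,0.77,0.4],[0,0,0],0.82],[[-2.79,0.75,0.49],[0,0,0],0.82],[[-3.36,0.63,0.58],[0,0,0],0.82],[[-3.36,0.63,0.58],[0,0,0],0.82],[[-3.36,0.63,0.58],[0,0,0],0.82]]'

```text
clock: 3.65
tool_pos: [0.49, 0.0941, 0.0723]
eef_rot: [0.188, 0.978, 0.018, 0.085]
contact_force: [-2.8, 3.4, -0.5]
opening: 0.18
finger_force: 1.7
```

Run:
```python
from h import *
save('scene','scene2'); cv2.imwrite('pics/crop2.png',cv2.resize(cv2.imread('pics/scene2.png')[60:280,190:400],None,fx=2.7,fy=2.7))
st=r.get_state(); R0=R.from_quat(st['eef_rot']); print(st['tool_pos'],st['opening'],st['contact_force'],st['q'])
p0=st['tool_pos']
for a in np.linspace(51.35,-8.3,7):
    t=np.radians(a); print(round(a),(R0.inv().apply(np.array([.4697+.034*np.cos(t),.0664+.034*np.sin(t),.0728])-p0)*100).round(2).tolist())
```

```text
[0.49024558 0.09396245 0.07232015] 0.17990296045561255 [-2.36854699  3.73016222  0.04255603] [-0.17276537  0.80939476 -0.22818705  2.22849743  1.80901666  0.22164276
 -0.92371561]
51 [-0.11, -0.07, -0.04]
41 [-0.65, -0.29, 0.04]
31 [-1.15, -0.6, 0.1]
22 [-1.58, -0.99, 0.14]
12 [-1.95, -1.46, 0.17]
2 [-2.22, -1.97, 0.18]
-8 [-2.41, -2.53, 0.17]
```

View pics/crop2.png

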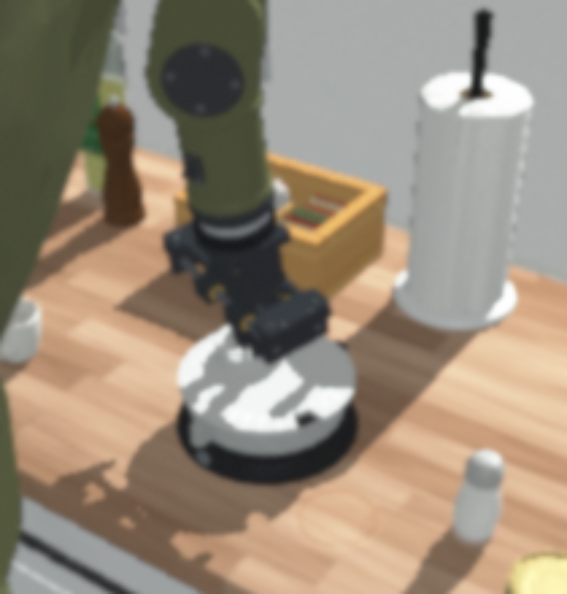

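The lid turns with the fingers: the notch is now at (307,418) in the crop, heading for the pin at about (200,445). I'll keep going.

Emit:
carry_out --rows '[[[-0.65,-0.29,0.04],[0,0,0],0.82],[[-1.15,-0.6,0.1],[0,0,0],0.82],[[-1.58,-0.99,0.14],[0,0,0],0.82],[[-1.95,-1.46,0.17],[0,0,0],0.82],[[-2.22,-1.97,0.18],[0,0,0],0.82],[[-2.41,-2.53,0.17],[0,0,0],0.82],[[-2.41,-2.53,0.17],[0,0,0],0.82],[[-2.41,-2.53,0.17],[0,0,0],0.82],[[-2.41,-2.53,0.17],[0,0,0],0.82]]'

```text
clock: 4.6
tool_pos: [0.5043, 0.06, 0.0732]
eef_rot: [0.189, 0.978, 0.017, 0.087]
contact_force: [-0.3, 3.5, 0.8]
opening: 0.175
finger_force: 1.5
```

Run:
```python
from h import *
save('scene','scene3');save('top','top3')
a=cv2.imread('pics/top3.png')[150:250,225:325]; b=cv2.imread('pics/scene3.png')[170:250,240:340]
a=cv2.resize(a,(400,400),interpolation=cv2.INTER_CUBIC);b=cv2.resize(b,(400,320),interpolation=cv2.INTER_CUBIC)
cv2.imwrite('pics/crop3.png',np.hstack([a,cv2.copyMakeBorder(b,0,80,0,0,cv2.BORDER_CONSTANT)]))
st=r.get_state(); p=st['tool_pos']; print(p,st['opening'],st['contact_force'],st['q'],np.degrees(np.arctan2(p[1]-.0664,p[0]-.4697)))
```

```text
[0.50421277 0.0600274  0.07316506] 0.1810170997498746 [1.18655401 2.57074807 0.4007016 ] [-0.13012307  0.80697784 -0.16855752  2.20869034  1.81403565  0.16683601
 -0.85103818] -10.461541660011642
```

View pics/crop3.png

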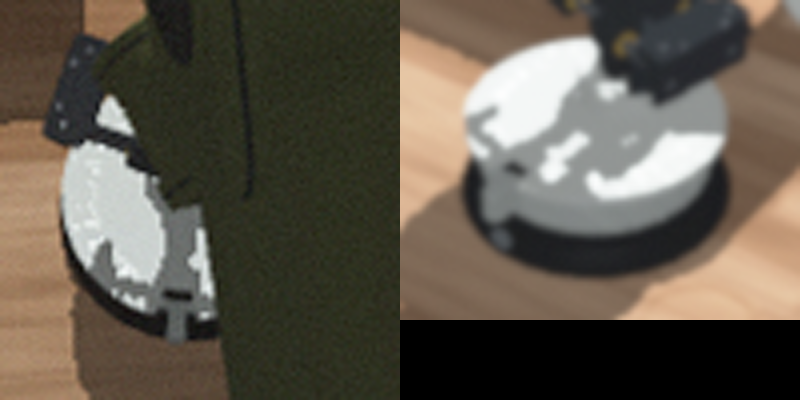

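In the top crop the notch's inner end spans x 163–192 at y 296 (centre about 178). The pin's bar is centred at about 177, so the notch is on the pin to within about 2 mm. I'll press down.

Emit:
carry_out --rows '[[[0.05,0,0.3],[0,0,0],0.84],[[0.1,-0.05,0.6],[0,0,0],0.84],[[0.14,-0.06,0.85],[0,0,0],0.84],[[0.17,-0.08,1.05],[0,0,0],0.84],[[0.17,-0.08,1.05],[0,0,0],0.84],[[0.17,-0.08,1.05],[0,0,0],0.84]]'

```text
clock: 5.3
tool_pos: [0.5042, 0.0595, 0.0623]
eef_rot: [0.189, 0.978, 0.017, 0.086]
contact_force: [1.8, 1.9, 4.1]
opening: 0.162
finger_force: 2.9
```

Emit:
carry_out --rows '[[[0.05,-0.02,0.25],[0,0,0],0.84],[[0.08,-0.03,0.45],[0,0,0],0.84],[[0.1,-0.05,0.6],[0,0,0],0.84],[[0.1,-0.05,0.6],[0,0,0],0.84],[[0.1,-0.05,0.6],[0,0,0],0.84]]'

```text
clock: 5.8
tool_pos: [0.5043, 0.0595, 0.0579]
eef_rot: [0.189, 0.978, 0.017, 0.088]
contact_force: [-1.5, 1.0, 21.0]
opening: 0.159
finger_force: 12.1
```

21 N at the expected depth means the lid is on its stop. I'll close the fingers, then lift clear.

Emit:
carry_out --rows '[[[-0.03,0.01,-0.2],[0,0,0],0.9],[[-0.03,0.01,-0.2],[0,0,0],1],[[-0.03,0.01,-0.2],[0,0,0],1],[[-0.03,0.01,-0.2],[0,0,0],1],[[-0.15,0.07,-1.0],[0,0,0],1],[[-0.4,0.15,-2.5],[0,0,0],1],[[-1.0,0.4,-6],[0,0,0],1],[[-1.5,0.6,-9],[0,0,0],1],[[5,6,-9],[0,0,0],1],[[10,14,-9],[0,0,0],1],[[14,22,-9],[0,0,0],1],[[14,22,-9],[0,0,0],1]]'

```text
clock: 7.0
tool_pos: [0.4529, 0.2454, 0.1346]
eef_rot: [0.189, 0.978, 0.017, 0.085]
contact_force: [1.1, 0.2, -0.1]
opening: 0.004
finger_force: 0.0
```

Run:
```python
from h import *
save('scene','scene4');save('top','top4')
a=cv2.imread('pics/top4.png')[150:250,225:325]; b=cv2.imread('pics/scene4.png')[170:250,240:340]
a=cv2.resize(a,(400,400),interpolation=cv2.INTER_CUBIC);b=cv2.resize(b,(400,320),interpolation=cv2.INTER_CUBIC)
cv2.imwrite('pics/crop4.png',np.hstack([a,cv2.copyMakeBorder(b,0,80,0,0,cv2.BORDER_CONSTANT)]))
st=r.get_state(); print(st['clock'],st['tool_pos'],st['contact_force'],st['opening'])
```

```text
7.1 [0.45166594 0.2542489  0.13514089] [ 0.44654914 -0.17097716 -0.7378533 ] 0.009378018307135916
```

View pics/crop4.png

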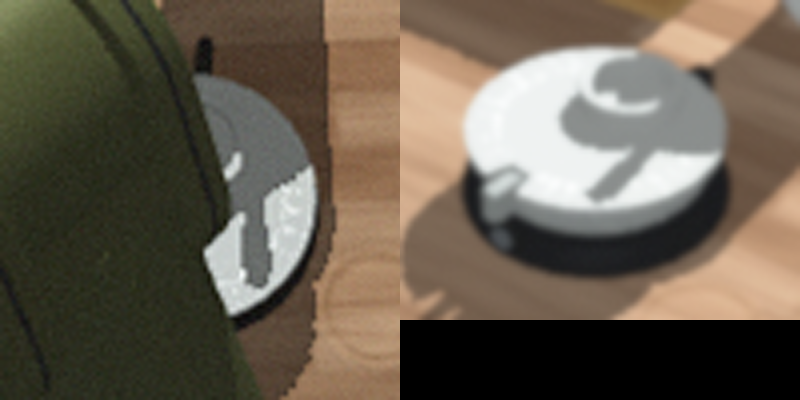

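The right half of the crop shows the lid sitting about 2.3 px lower, with the pin standing up through the notch at (505,182). The gripper is clear of everything, so I'll hand in.

```bash
python3 -c "
from plant import r
print(r.finish_job())"
```

```text
the job is handed in; nothing more can be done
None
```

I turned the chopper's lid until its notch was over the pin and pressed it down onto its stop (21 N at the expected depth); the arm finished clear of everything and the job is handed in, but the hand-in call returned no verdict.

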